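Lay the brass-collared shaft in the V-blocks

TASK

Take the shaft with the brass collar out of the green storage rack and lay it level in the pair of steel V-blocks on the black granite plate, ready for measuring: one bare end resting down in each V and the brass collar in the gap between the blocks, either way round. Set it down gently rather than dropping it, let go, and leave the other two shafts lying in the rack.

Things in the scene. Friction and masses are not known exactly. Their poses are not given: they have to be found in the camera images.
- brass_shaft: Shaft to move: bright steel rod, 20 mm diameter, 130 mm long, with a brass collar 32 mm diameter, 36 mm long round its middle; about 400 g, both ends alike. Origin at its centre on its axis; x runs along the shaft (any roll about x). It starts level in one of three nests 90 mm apart in a fixed rack, its axis 45 mm above the table. The collar is free to grip from above, across the shaft.
- steel_shaft: Bystander in another nest: same shape and axes, rod and collar both bright steel. The rack: green base plate 150 x 280 x 12 mm; each nest has two white V-shaped supports 14 mm thick, centred 44 mm either side of the shaft's middle, so a 74 mm gap is free round the collar; their tops are 3 mm above the shaft's axis.
- black_shaft: Bystander in another nest of the rack: same shape, size and axes, rod and collar both black.
- stand: Fixed black granite plate 220 (x) x 170 (y) x 50 mm with two steel V-blocks. Origin: centre of its underside, on the table. The 90 degree Vs run along its x at y = 0. Blocks: 16 mm thick (x), 64 mm wide (y), centred at x = -42 and +42 mm; V 42 mm wide at the mouth, bottom 72 mm and top 93 mm above the table. A seated shaft lies along x, its axis 86 mm above the table.
Not all that is in view belongs to the job. Leave any orange look-alike of the brass_shaft alone.

How it is judged:
At the end, for the whole second after the job is handed in: The brass-collared shaft lies still and released in both Vs: centre within 20 mm of the stand's middle along the grooves, 10 mm across, 8 mm of the 86 mm seated height, axis within 10 degrees of the grooves; the other shafts are within 20 mm of where they started (x of brass_shaft in the frame of stand between -0.02 and 0.02 m and y of brass_shaft in the frame of stand between -0.01 and 0.01 m and z of brass_shaft in the frame of stand between 0.078 and 0.094 m and angle between the x axis of brass_shaft and the x axis of stand, either way round below 0.175 rad and linear speed of brass_shaft below 0.02 m/s and distance of each of steel_shaft, black_shaft from where it was at the start of the episode below 0.02 m); the robot touches nothing.
It fails at once if the brass-collared shaft is dropped: it moves faster than 0.45 m/s (a fall of about 10 mm) while no finger touches it (contact force between the fingers and brass_shaft below 0.05 N and linear speed of brass_shaft above 0.45 m/s).
It fails at once if the all-steel shaft is moved more than 20 mm (distance of steel_shaft from where it was at the start of the episode above 0.02 m).
It fails at once if the black shaft is moved more than 20 mm (distance of black_shaft from where it was at the start of the episode above 0.02 m).
It also fails if it takes over 42 s, if anything falls off the work surface, if the arm or the gripper's body presses on something with over 40 N, if the wrist force passes 120 N, or if a joint passes its speed limit or range.

ROBOT

A 7-joint arm with a two-finger parallel gripper is mounted at the origin on the work surface. World frame = base frame: x ahead of the robot, y to its left, z up, the work surface at z = 0. Lengths are in m, angles in rad, forces in N, time in s.
With the tool pointing down it reaches from about 0.4 to 0.85 m from the base axis. Payload 10.4 kg.
Tool frame: the origin (TCP) lies at the very end of the fingers, on their centre line; the grasp point (between the pads) lies 19 mm behind it; z points along the fingers, y is the line along which they close (so a half turn about z gives the same grasp; the last joint's range is limited). The gripper opens to 87 mm and grips with 3 to 60 N. Pads are 19 mm wide; open, the fingers measure 117 mm over their backs; the gripper's body (75 mm by 190 mm) begins 51 mm behind the grasp point.
Start: joints at [1.11, 0.332, -0.065, 1.46, 0.022, 1.35, -0.088], TCP at [0.265, -0.566, 0.223] pointing down, gripper open.
Joint ranges: [-2.6, 2.6], [-0.5, 2.12], [-1.47, 1.34], [0.16, 2.42], [-1.27, 4.41], [0.06, 2.06], [-2.6, 2.6]. Speed limits (rad/s): [2.22, 2.22, 2.79, 2.79, 3.14, 3.14, 3.14].

INTERFACE

Orientations are given as a unit quaternion [w, x, y, z].
In Python, from cell import env gives the robot as it stands. The module is installed in compiled form; this text tells all that it offers.
- The arm moves only by the tool move_arm, never from a script. Its argument "deltas" is text: rows parted by semicolons, each of 6 numbers parted by spaces: the shift along the tool's x, y, z each as a share of 60 mm, from -1 to 1, then the turn, a rotation vector about the tool's x, y, z each as a share of 0.15 rad, from -1 to 1. A call has 1 to 8 rows; each row shifts and turns the commanded pose from where the row before left it, along the tool's axes as they then stand; what a row does not reach is not made up. A row lasts 1/8 s, in which the tool goes at most 62.5 mm and 10.7 degrees, less where a joint would pass 70% of its speed; a pose out of reach is approached as far as the arm can. A call with a number of a shift or a turn outside -1 to 1 is refused whole. A call with a gripper value outside its range is refused whole. "claw" is the opening, from -1 (shut) to 1 (fully open), so that 0 is half open, set as the call begins (left out, the last holds). The fingers move at their own pace and stop on an object; "grip_force" is the grip in N (left out, the last holds). Time passes only in rows, so rows that do not move let the fingers close. It gives the time, the measured TCP pose, the force, the opening and the grip force at its end, in the units of the state.
- env.get_obs(): the state, without advancing time (a new reading comes with each control period).
- env.get_image(name): name is "side" or "top"; returns a dict with "color" (384x512x3 uint8, red, green, blue), "camera_matrix" (3x3 intrinsics, pixels), "dist_coeffs" ([k1, k2, p1, p2, k3] as OpenCV has them; the pictures are not rectified), "view" (4x4, takes a point from world to camera coordinates). Camera axes: x right, y down, z forward; pixel columns grow to the right and rows downward; lengths in m; the calibration is good to about 2 mm. A picture is of the moment at which its call begins. There is no depth.
- env.finish_job(): hands the job in; it is judged then, once.
The state is a dict: "time_s": time; "qpos": joint angles; "joint_vel": joint speeds; "joint_efforts": joint torques, N m; "tcp_pos": TCP position; "orientation": TCP orientation; "contact_force": force on the tool from outside, world axes, zero at the start; "torque": the same for the moment, N m; "width": opening from 0.0 (shut) to 1.0 (fully open); "grip_force": force on a finger pad.
Only numpy, scipy, OpenCV 4.12 (cv2) and the standard library are available. Lean on these libraries where they do the work, as an engineer would, in place of code of your own. Each camera call takes 0.05 s, during which the arm holds its last target. There are 200 camera calls.

## Working session

There is one attempt and no reset: what is moved stays moved. The work goes in short steps, Python scripts to look and compute and a tool call to move; the robot and the scene stay as the last step left them, time stands still between calls to the robot, and variables do not carry over. Pictures are saved under pics/ and viewed, at most 10 in all, crops included, and the job is handed in when it is done.

Besides the shell and the picture viewer there is one more tool, called after "Call:" by a JSON object that holds its "op" and its "data", one argument or row to a line. move_arm: Moves the arm, as the interface text tells. Its arguments: {"type":"object","properties":{"deltas":{"type":"string"},"claw":{"type":"number"},"grip_force":{"type":"number"}},"required":["deltas"]}

```bash
mkdir -p pics
python3 - <<'E'
from cell import env
import cv2,numpy as np
o=env.get_obs();print(o)
for n in("top","side"):
    d=env.get_image(n);cv2.imwrite(f"pics/{n}0.png",d["color"][:,:,::-1]);np.savez(f"{n}0.npz",**d)
    print(d["camera_matrix"],d["dist_coeffs"],d["view"])
E
```

```text
{'time_s': 0.0, 'qpos': array([ 1.11038527,  0.33289159, -0.06473548,  1.46092599,  0.0216062 ,
        1.34990471, -0.08849972]), 'joint_vel': array([ 1.77393918e-04, -4.02992606e-04,  1.64478335e-03, -1.03517698e-03,
        6.15230610e-04, -8.71357790e-04,  4.24950945e-05]), 'joint_efforts': array([-1.00899058e-03, -6.23242092e+01,  2.48283515e-02, -3.89894664e+01,
       -6.13285205e-02,  3.98570951e-02,  1.13349743e-04]), 'tcp_pos': array([ 0.26482296, -0.56569737,  0.22174904]), 'orientation': array([-6.92531032e-04,  9.76129396e-01,  2.17188599e-01, -1.84971833e-04]), 'contact_force': array([-0.95966839,  0.04449212, -1.02397686]), 'torque': array([-0.01293578,  0.0010874 ,  0.01235414]), 'grip_force': 0.0, 'width': 1.0027671491795827}
[[485.53526314   0.         265.70062821]
 [  0.         485.53526314 190.25573389]
 [  0.           0.           1.        ]] [-0.06396984  0.          0.          0.          0.        ] [[-0.00842578 -0.99996222 -0.0021366   0.05726444]
 [-0.99872515  0.00852166 -0.049754    0.4431382 ]
 [ 0.04977033  0.00171466 -0.99875922  1.03537932]
 [ 0.          0.          0.          1.        ]]
[[411.22465601   0.         258.19170161]
 [  0.         411.22465601 188.39087109]
 [  0.           0.           1.        ]] [-0.10834559  0.          0.          0.          0.        ] [[ 0.91400493 -0.40561951 -0.00823445 -0.3906771 ]
 [-0.28735382 -0.63291555 -0.71891981  0.20414822]
 [ 0.28639619  0.65946245 -0.69504425  0.67139906]
 [ 0.          0.          0.          1.        ]]
```

View pics/top0.png

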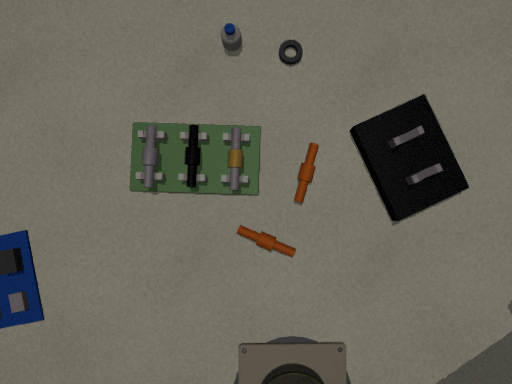

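View pics/side0.png

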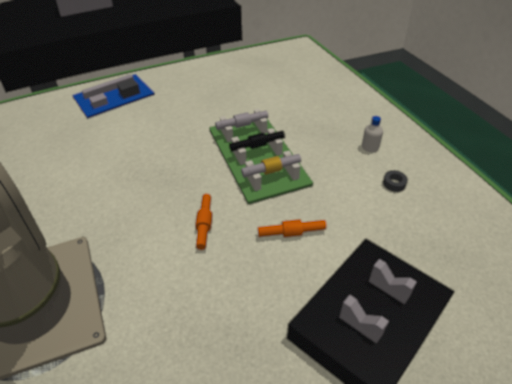

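The top view shows the brass collar at about (235,158) in the nearest-to-right nest, and the V-blocks at (407,137) and (424,174). The orange decoys lie at (307,173) and (266,241). The side view agrees: brass collar at (273,164), V-blocks at (392,282) and (364,318).

```bash
cat > h.py <<'E'
import cv2,numpy as np
def ray(d,px,z):
    V=d["view"];R=V[:3,:3];c=-R.T@V[:3,3]
    u=cv2.undistortPoints(np.float64(px).reshape(-1,1,2),d["camera_matrix"],d["dist_coeffs"])[:,0]
    r=np.c_[u,np.ones(len(u))]@R
    return c+r*((z-c[2])/r[:,2])[:,None]
def blobs(m,amin):
    n,l,s,c=cv2.connectedComponentsWithStats(m.astype(np.uint8))
    return [(s[i,4],c[i],l==i) for i in range(1,n) if s[i,4]>=amin]
def proj(d,P):
    V=d["view"];return cv2.projectPoints(np.float64(P).reshape(-1,3),cv2.Rodrigues(V[:3,:3])[0],V[:3,3],d["camera_matrix"],d["dist_coeffs"])[0][:,0]
E
cat > m.py <<'E'
from h import *
for n in("top","side"):
    d=dict(np.load(n+"0.npz"));im=d["color"];h=cv2.cvtColor(im,cv2.COLOR_RGB2HSV);H,S,Vv=[h[...,i].astype(int) for i in range(3)]
    for a,c,_ in blobs((H>14)&(H<25)&(S>150)&(Vv>90),40): print(n,"brass",a,c,ray(d,[c],.045))
    # plate: black blob
    for a,c,m in blobs(cv2.morphologyEx(((Vv<45)).astype(np.uint8),cv2.MORPH_CLOSE,np.ones((3,3))),2000): print(n,"dark",a,c)
    # bright blocks
    x0,y0,x1,y1=(380,115,450,195) if n=="top" else (330,255,425,350)
    g=np.zeros(S.shape,bool);g[y0:y1,x0:x1]=1
    for a,c,m in blobs(g&(Vv>60),60):
        r=cv2.minAreaRect(np.argwhere(m)[:,::-1].astype(np.float32));b=cv2.boxPoints(r)
        print(n,"block",a,c,r);print(ray(d,b,.093),ray(d,[c],.088))
    if n=="top":
        g=np.zeros(S.shape,bool);g[124:193,222:250]=1
        m=g&(S<60)&(Vv>60)
        for a,c,_ in blobs(m,60): print("rod",a,c,ray(d,[c],.05))
    big=cv2.resize(im[100:225,215:475] if n=="top" else im[120:384,220:460],None,fx=3 if n=="top" else 2.2,fy=3 if n=="top" else 2.2,interpolation=cv2.INTER_CUBIC)
    cv2.imwrite(f"pics/{n}crop.png",cv2.convertScaleAbs(big[:,:,::-1],alpha=1.5))
E
python3 m.py
```

```text
top brass 146 [234.60273973 157.80821918] [[0.51049336 0.1179835  0.045     ]]
top dark 8180 [407.86638142 158.38178484]
top block 243 [444.35802469 125.02057613] ((442.0, 130.0), (30.0, 14.0), 90.0)
[[ 0.58878209 -0.28983165  0.093     ]
 [ 0.58874328 -0.31861042  0.093     ]
 [ 0.52763051 -0.31655398  0.093     ]
 [ 0.52775225 -0.2878995   0.093     ]] [[ 0.56920423 -0.31022783  0.088     ]]
top block 233 [408.4806867  135.13304721] ((408.3389892578125, 135.15121459960938), (7.682733058929443, 30.94046401977539), 65.224853515625)
[[ 0.54202835 -0.20228059  0.093     ]
 [ 0.56809113 -0.26007682  0.093     ]
 [ 0.55388908 -0.26621969  0.093     ]
 [ 0.52789936 -0.20843969  0.093     ]] [[ 0.54878876 -0.23595186  0.088     ]]
top block 240 [426.64583333 172.64583333] ((426.6341247558594, 172.7073211669922), (7.9621052742004395, 31.01030731201172), 65.224853515625)
[[ 0.46641238 -0.23721983  0.093     ]
 [ 0.49215597 -0.29510091  0.093     ]
 [ 0.47754742 -0.30148828  0.093     ]
 [ 0.45187428 -0.24361223  0.093     ]] [[ 0.47250961 -0.27096856  0.088     ]]
rod 316 [235.57594937 137.2
[... 822 characters left out ...]
7997  0.088     ]]
side block 997 [391.62988967 281.12637914] ((391.113525390625, 279.9627380371094), (46.18068313598633, 25.37087059020996), 31.218400955200195)
[[ 0.50237841 -0.22354186  0.093     ]
 [ 0.54372858 -0.19884635  0.093     ]
 [ 0.57198116 -0.26089611  0.093     ]
 [ 0.53109756 -0.28196596  0.093     ]] [[ 0.53959076 -0.24189065  0.088     ]]
side block 1076 [362.72862454 318.58550186] ((362.1922607421875, 317.4615173339844), (50.20037078857422, 25.51620864868164), 33.690067291259766)
[[ 0.43081253 -0.25436021  0.093     ]
 [ 0.46708335 -0.23366607  0.093     ]
 [ 0.49569904 -0.29632845  0.093     ]
 [ 0.45995696 -0.31377323  0.093     ]] [[ 0.46538847 -0.27516863  0.088     ]]
```

View pics/topcrop.png

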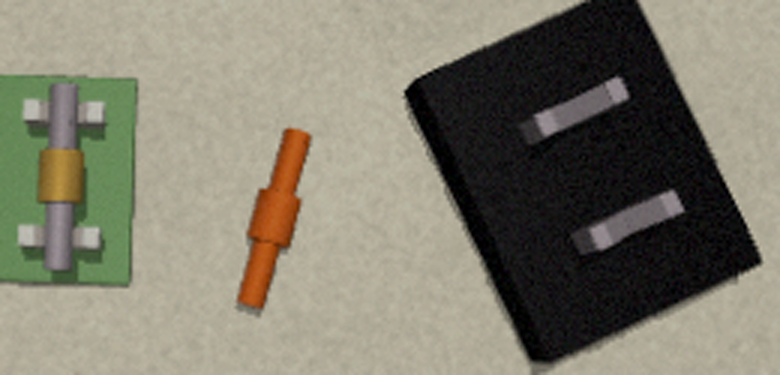

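Call:
{"op": "move_arm", "data": {
  "deltas": "0 0 0 0 0 0.78; 0 0 0 0 0 0.78; 0 0 0 0 0 0.78; 0 0 0 0 0 0.78; 0 0 0 0 0 0",
  "claw": 0.4
}}

```text
time_s: 0.72
tcp_pos: [0.2649, -0.5659, 0.2222]
orientation: [-0.0, 1.0, -0.015, -0.0]
contact_force: [0.0, -0.5, -0.3]
width: 0.704
grip_force: 0.0
```

```bash
cat > g.py <<'E'
import sys,numpy as np
from cell import env
from scipy.spatial.transform import Rotation as R
def go(x,y,z,yaw):
    o=env.get_obs();q=o["orientation"];r=R.from_quat([*q[1:],q[0]])
    a=np.radians(yaw)/2;t=R.from_quat([np.cos(a),np.sin(a),0,0])
    print("t",round(o["time_s"],2),"pos",o["tcp_pos"].round(4),"w",round(o["width"],3),"grip",round(o["grip_force"],1),"F",o["contact_force"].round(1))
    print("shift units tool",(r.inv().apply(np.array([x,y,z])-o["tcp_pos"])/.06).round(3),"turn units",((r.inv()*t).as_rotvec()/.15).round(3))
if len(sys.argv)>4: go(*map(float,sys.argv[1:5]))
E
python3 g.py .512 .119 .15 -1.6
```

```text
t 0.72 pos [ 0.2649 -0.5659  0.2222] w 0.704 grip 0.0 F [ 0.  -0.5 -0.3]
shift units tool [  3.78  -11.53    1.208] turn units [-0.004  0.003 -0.01 ]
```

Call:
{"op": "move_arm", "data": {
  "deltas": "0.4 -0.6 0 0 0 0; 0.4 -0.7 0 0 0 0; 0.4 -0.7 0 0 0 0; 0.4 -0.7 0 0 0 0; 0.4 -0.7 0 0 0 0; 0.4 -0.7 0 0 0 0; 0.4 -0.7 0 0 0 0; 0.4 -0.7 0 0 0 0"
}}

```text
time_s: 1.72
tcp_pos: [0.4674, -0.2406, 0.2226]
orientation: [0.0, 1.0, -0.014, 0.0]
contact_force: [0.0, -0.8, 0.0]
width: 0.703
grip_force: 0.0
```

Call:
{"op": "move_arm", "data": {
  "deltas": "0.1 -0.7 0 0 0 0; 0.1 -0.7 0 0 0 0; 0.1 -0.7 0 0 0 0; 0.1 -0.7 0 0 0 0; 0.1 -0.7 0 0 0 0; 0.1 -0.7 0 0 0 0; 0 -0.7 0 0 0 0; 0 0 0 0 0 0"
}}

```text
time_s: 2.72
tcp_pos: [0.5114, 0.0545, 0.2226]
orientation: [-0.001, 1.0, -0.011, 0.0]
contact_force: [-0.1, 0.2, -0.9]
width: 0.7
grip_force: 0.0
```

```bash
python3 g.py .512 .119 .10 -1.6
```

```text
t 2.73 pos [0.5114 0.0545 0.2226] w 0.7 grip 0.0 F [-0.1  0.2 -0.9]
shift units tool [-0.012 -1.072  2.044] turn units [-0.007 -0.     0.043]
```

Down to z≈0.10 over the collar, then check with pictures.

Call:
{"op": "move_arm", "data": {
  "deltas": "0 -0.5 0.3 0 0 0; 0 -0.5 0.3 0 0 0; 0 -0.07 0.5 0 0 0.04; 0 0 0.5 0 0 0; 0 0 0.4 0 0 0; 0 0 0 0 0 0; 0 0 0 0 0 0"
}}

```text
time_s: 3.6
tcp_pos: [0.5143, 0.1146, 0.1035]
orientation: [0.0, 1.0, -0.018, 0.001]
contact_force: [0.7, 0.1, 0.6]
width: 0.696
grip_force: 0.0
```

```bash
python3 - <<'E'
from h import *
from cell import env
a=env.get_image("top");b=env.get_image("side");o=env.get_obs()
print(o["tcp_pos"],o["orientation"])
# mark TCP
out=[]
for d in(a,b):
    im=np.ascontiguousarray(d["color"][:,:,::-1]);p=proj(d,o["tcp_pos"])[0];q=proj(d,[o["tcp_pos"][0],o["tcp_pos"][1],.045])[0];print(p,q)
    c=(int(q[0]),int(q[1]));x,y=c[0]-50,c[1]-50
    big=cv2.resize(im[y:y+100,x:x+100],(400,400),interpolation=cv2.INTER_CUBIC)
    for w,col in((p,(0,0,255)),(q,(255,255,0))): cv2.circle(big,(int((w[0]+.5-x)*4),int((w[1]+.5-y)*4)),3,col,-1)
    out.append(big)
cv2.imwrite("pics/c1.png",cv2.convertScaleAbs(np.hstack(out),alpha=1.5))
E
python3 g.py .512 .119 .026 -1.6
```

```text
[0.51446188 0.11485457 0.10379062] [-4.70267093e-05  9.99837980e-01 -1.79739697e-02  9.74115606e-04]
[234.21056287 152.32459279] [236.08700586 155.90935092]
[274.22068869 142.95544977] [273.70759571 165.18830477]
t 3.7 pos [0.5145 0.1149 0.1038] w 0.701 grip 0.0 F [ 0.9  0.5 -0.1]
shift units tool [-0.046 -0.067  1.296] turn units [-0.001 -0.013 -0.053]
```

View pics/c1.png

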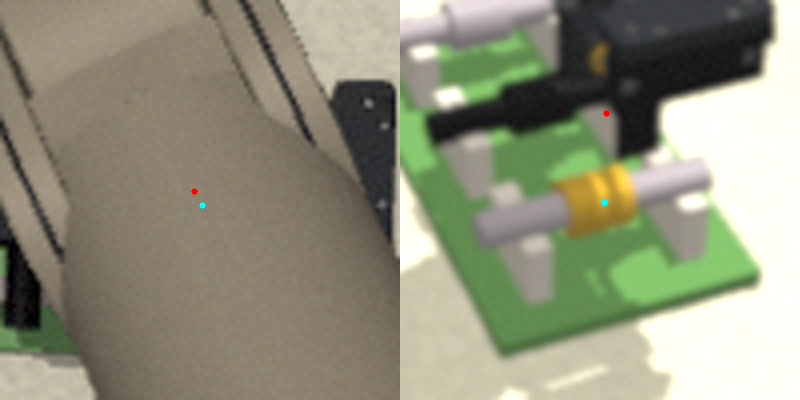

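The top view is blocked by the arm. The side view shows the tool over the collar, with the near fingertip at crop (635,145) and the collar at (600,200), so I'm descending.

Call:
{"op": "move_arm", "data": {
  "deltas": "-0.04 -0.06 0.3 0 0 -0.05; 0 0 0.3 0 0 0; 0 0 0.3 0 0 0; 0 0 0.25 0 0 0; 0 0 0.13 0 0 0; 0 0 0 0 0 0; 0 0 0 0 0 0"
}}

```text
time_s: 4.58
tcp_pos: [0.5118, 0.1187, 0.0262]
orientation: [-0.0, 1.0, -0.014, 0.0]
contact_force: [0.5, 0.9, 0.3]
width: 0.702
grip_force: 0.0
```

Call:
{"op": "move_arm", "data": {
  "deltas": "0 0 0 0 0 0; 0 0 0 0 0 0; 0 0 0 0 0 0; 0 0 0 0 0 0; 0 0 0 0 0 0; 0 0 0 0 0 0",
  "claw": -1,
  "grip_force": 25
}}

```text
time_s: 5.32
tcp_pos: [0.5115, 0.1169, 0.0257]
orientation: [0.001, 1.0, -0.015, -0.0]
contact_force: [-1.1, -5.5, 1.5]
width: 0.359
grip_force: 25.0
```

Call:
{"op": "move_arm", "data": {
  "deltas": "0 0 -0.15 0 0 0; 0 0 -0.3 0 0 0; 0 0 -0.4 0 0 0; 0 0 -0.4 0 0 0; 0 0 -0.4 0 0 0; 0 0 -0.4 0 0 0; 0 0 -0.2 0 0 0; 0 0 0 0 0 0",
  "grip_force": 30
}}

```text
time_s: 6.32
tcp_pos: [0.5117, 0.1189, 0.1616]
orientation: [-0.0, 1.0, -0.014, 0.001]
contact_force: [0.1, -0.2, -5.0]
width: 0.358
grip_force: 29.9
```

```bash
python3 g.py .511 -.2518 .16 24.8
python3 - <<'E'
from h import *
from cell import env
d=env.get_image("side");o=env.get_obs();t=o["tcp_pos"];q=proj(d,t+[0,0,.019])[0]
im=np.ascontiguousarray(d["color"][:,:,::-1]);x,y=int(q[0])-60,int(q[1])-60
big=cv2.resize(im[y:y+120,x:x+120],(600,600),interpolation=cv2.INTER_CUBIC)
cv2.circle(big,(int((q[0]+.5-x)*5),int((q[1]+.5-y)*5)),3,(255,255,0),-1)
print(q,x,y);cv2.imwrite("pics/c2.png",cv2.convertScaleAbs(big,alpha=1.5))
E
```

```text
t 6.33 pos [0.5117 0.1189 0.1616] w 0.358 grip 29.9 F [ 0.1 -0.2 -5. ]
shift units tool [0.164 6.176 0.026] turn units [ 1.000e-03 -1.100e-02 -3.076e+00]
[272.52537821 110.33286339] 212 50
```

View pics/c2.png

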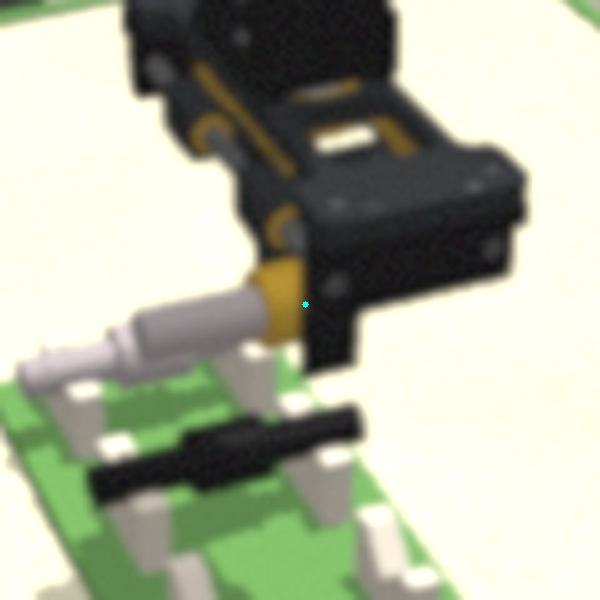

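The side crop shows the shaft held level, collar centre within a few mm of the grasp point (cyan, crop (305,304)); the black and steel shafts are still in their nests. Next: traverse to the stand.

Call:
{"op": "move_arm", "data": {
  "deltas": "0 0.3 0 0 0 0; 0 0.6 0 0 0 0; 0 0.7 0 0 0 0; 0 0.7 0 0 0 0; 0 0.7 0 0 0 0; 0 0.7 0 0 0 0; 0 0.7 0 0 0 0; 0 0.7 0 0 0 0"
}}

```text
time_s: 7.38
tcp_pos: [0.5018, -0.1884, 0.1595]
orientation: [-0.0, 1.0, -0.014, -0.001]
contact_force: [1.2, 0.3, -4.6]
width: 0.36
grip_force: 29.9
```

Call:
{"op": "move_arm", "data": {
  "deltas": "0 0.5 0 0 0 -0.4; 0 0.3 0 0 0 -0.6; 0 0.1 0 0 0 -0.6; 0 0 0 0 0 -0.6; 0 0 0 0 0 -0.6; 0 0 0 0 0 -0.28; 0 0 0 0 0 0; 0 0 0 0 0 0"
}}

```text
time_s: 8.38
tcp_pos: [0.5028, -0.241, 0.1601]
orientation: [-0.0, 0.977, 0.215, -0.0]
contact_force: [-0.5, 0.3, -4.6]
width: 0.359
grip_force: 29.9
```

```bash
python3 g.py .511 -.2518 .1 24.8
```

```text
t 8.38 pos [ 0.5028 -0.241   0.1601] w 0.359 grip 29.9 F [-0.5  0.3 -4.6]
shift units tool [0.05  0.221 1.002] turn units [-0.005  0.004 -0.003]
```

Call:
{"op": "move_arm", "data": {
  "deltas": "0.05 0.22 0.1 0 0 0; 0 0 0.2 0 0 0; 0 0 0.3 0 0 0; 0 0 0.25 0 0 0; 0 0 0.15 0 0 0; 0 0 0 0 0 0; 0 0 0 0 0 0"
}}

```text
time_s: 9.25
tcp_pos: [0.5117, -0.252, 0.1013]
orientation: [0.0, 0.977, 0.215, 0.0]
contact_force: [0.7, -0.5, -4.4]
width: 0.358
grip_force: 29.9
```

```bash
cat > c.py <<'E'
import sys
from h import *
from cell import env
a=env.get_image("top");d=env.get_image("side");o=env.get_obs();t=o["tcp_pos"]
out=[]
for d in(a,d):
    q=proj(d,t+[0,0,.019])[0];print(q)
    im=np.ascontiguousarray(d["color"][:,:,::-1]);x,y=min(int(q[0])-50,412),min(int(q[1])-50,284);print(x,y)
    big=cv2.resize(im[y:y+100,x:x+100],(400,400),interpolation=cv2.INTER_CUBIC)
    cv2.circle(big,(int((q[0]+.5-x)*4),int((q[1]+.5-y)*4)),2,(255,255,0),-1);out.append(big)
cv2.imwrite(sys.argv[1],cv2.convertScaleAbs(np.hstack(out),alpha=1.6))
E
python3 c.py pics/c3.png; python3 g.py .511 -.2518 .07 24.8
```

```text
[421.96995344 151.23342849]
371 101
[385.17407348 280.98226433]
335 230
t 9.35 pos [ 0.5117 -0.2521  0.1015] w 0.366 grip 29.9 F [ 0.2 -0.1 -4.6]
shift units tool [-0.01  -0.01   0.525] turn units [ 0.007 -0.005  0.003]
```

View pics/c3.png

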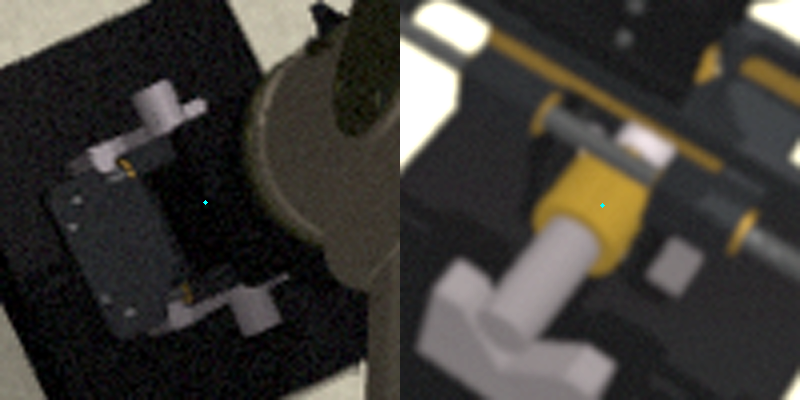

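The shaft ends at crop (157,105) and (255,305) lie either side of the grasp point. In the side view the rod lines up with the V, so I'm lowering slowly.

Call:
{"op": "move_arm", "data": {
  "deltas": "0 0 0.12 0 0 0; 0 0 0.15 0 0 0; 0 0 0.12 0 0 0; 0 0 0.08 0 0 0; 0 0 0.04 0 0 0; 0 0 0 0 0 0; 0 0 0 0 0 0"
}}

```text
time_s: 10.22
tcp_pos: [0.5115, -0.252, 0.0704]
orientation: [0.0, 0.977, 0.215, 0.0]
contact_force: [0.7, -0.0, -4.3]
width: 0.36
grip_force: 29.9
```

Call:
{"op": "move_arm", "data": {
  "deltas": "0 0 0.03 0 0 0; 0 0 0 0 0 0; 0 0 0.03 0 0 0; 0 0 0 0 0 0"
}}

```text
time_s: 10.72
tcp_pos: [0.5117, -0.2522, 0.0669]
orientation: [0.0, 0.977, 0.215, 0.0]
contact_force: [0.5, -2.1, -2.5]
width: 0.354
grip_force: 29.9
```

Contact is starting: Fz rose from -4.3 to -2.5 N. I'll creep a little further.

Call:
{"op": "move_arm", "data": {
  "deltas": "0 0 0.02 0 0 0; 0 0 0 0 0 0; 0 0 0.02 0 0 0; 0 0 0 0 0 0"
}}

```text
time_s: 11.22
tcp_pos: [0.5118, -0.2523, 0.0666]
orientation: [0.001, 0.977, 0.215, 0.0]
contact_force: [-9.6, 1.9, 19.9]
width: 0.36
grip_force: 30.0
```

Call:
{"op": "move_arm", "data": {
  "deltas": "0 0 -0.02 0 0 0; 0 0 0 0 0 0",
  "grip_force": 8
}}

```text
time_s: 11.48
tcp_pos: [0.5119, -0.2522, 0.0665]
orientation: [0.001, 0.977, 0.215, 0.001]
contact_force: [-2.4, 0.2, 8.8]
width: 0.365
grip_force: 8.0
```

Call:
{"op": "move_arm", "data": {
  "deltas": "0 0 0 0 0 0; 0 0 0 0 0 0; 0 0 0 0 0 0; 0 0 0 0 0 0; 0 0 0 0 0 0",
  "claw": 0.3
}}

```text
time_s: 12.1
tcp_pos: [0.5113, -0.2519, 0.0653]
orientation: [0.0, 0.977, 0.215, 0.0]
contact_force: [0.4, -0.8, 0.1]
width: 0.646
grip_force: 0.0
```

Call:
{"op": "move_arm", "data": {
  "deltas": "0 0 -0.1 0 0 0; 0 0 -0.3 0 0 0; 0 0 -0.5 0 0 0; 0 0 -0.6 0 0 0; 0 0 -0.6 0 0 0; 0 0 -0.5 0 0 0; 0 0 -0.3 0 0 0; 0 0 0 0 0 0"
}}

```text
time_s: 13.1
tcp_pos: [0.5119, -0.2521, 0.2408]
orientation: [0.001, 0.977, 0.215, 0.001]
contact_force: [0.3, -0.6, -1.1]
width: 0.65
grip_force: 0.0
```

Call:
{"op": "move_arm", "data": {
  "deltas": "0 0.4 0 0 0 0; 0 0.7 0 0 0 0; 0 0.7 0 0 0 0; 0 0.7 0 0 0 0; 0 0.7 0 0 0 0; 0 0.4 0 0 0 0; 0 0 0 0 0 0; 0 0 0 0 0 0"
}}

```text
time_s: 14.1
tcp_pos: [0.6019, -0.4469, 0.2382]
orientation: [-0.001, 0.977, 0.215, -0.0]
contact_force: [-0.1, -0.1, 0.2]
width: 0.649
grip_force: 0.0
```

Run:
```python
from h import *
from cell import env
a=env.get_image("top");b=env.get_image("side")
cv2.imwrite("pics/f.png",cv2.convertScaleAbs(np.hstack([cv2.resize(a["color"][100:230,200:475],(400,189)),cv2.resize(b["color"][95:384,200:475],(400,420))[:189*0+420][:0].reshape(0,400,3)]) if 0 else np.vstack([cv2.resize(a["color"][100:230,200:475],(550,260),interpolation=2),cv2.resize(b["color"][200:370,250:525],(550,340),interpolation=2)])[:,:,::-1],alpha=1.5))
h=cv2.cvtColor(a["color"],cv2.COLOR_RGB2HSV)
for s,c,_ in blobs((h[...,0]>14)&(h[...,0]<25)&(h[...,1]>150)&(h[...,2]>90),40): print(s,c,ray(a,[c],.086))
```

```text
152 [418.90789474 153.94736842] [[ 0.5106926  -0.25682836  0.086     ]]
```

View pics/f.png

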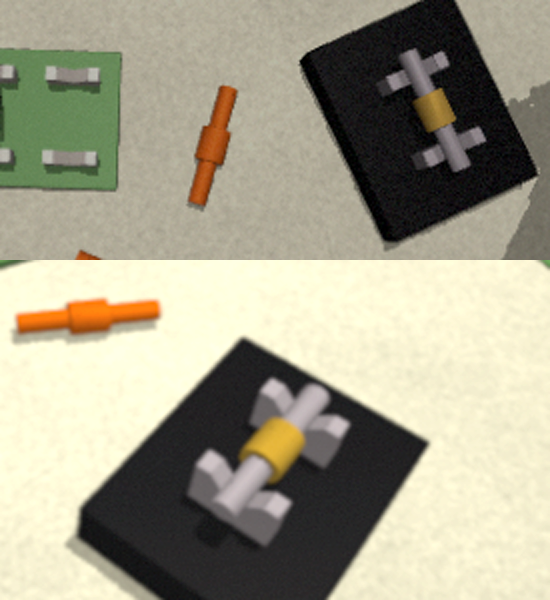

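Both views show the shaft seated in both Vs, with the brass collar centred in the gap: (434,110) in the upper picture and (272,448) in the lower. The arm is clear.

```bash
python3 -c "
from cell import env
print(env.finish_job())"
```

```text
the job is handed in; nothing more can be done
None
```

The brass-collared shaft is in both V-blocks with its collar centred in the gap, released with the arm clear, and the job was handed in at about 14 s; no verdict came back, and I did not re-check the other two shafts after the lift, when both were still in their nests.

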